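# Refit the feeder's dosing wheel, then heft the tins and hold the fullest over it

## Robot

A 6-joint arm with a two-finger parallel gripper is mounted at the origin on the work surface. World frame = base frame: x ahead of the robot, y to its left, z up, the work surface at z = 0. Lengths are in m, angles in rad, forces in N, time in s.
With the tool pointing down it reaches from about 0.325 to 0.85 m from the base axis. Payload 4.4 kg.
Tool frame: the origin (TCP) lies on the centre line of the jaws, within the pads' length; the fingertips stand arm.tip_extent ahead of it and the grasp point (between the pads) lies 6 mm ahead of it (arm.tip_extent is the distance from the TCP to the fingertips, in m); z points along the fingers, y is the line along which they close (so a half turn about z gives the same grasp; the last joint's range is limited). The gripper opens to 94 mm and grips with 3 to 60 N. Pads are 16 mm wide; open, the fingers measure 119 mm over their backs; the gripper's body (75 mm by 177 mm) begins 78 mm behind the grasp point.
Start: joints at [-1.286, 0.207, 1.542, -0, 1.393, -0.15], TCP at [0.242, -0.522, 0.202] pointing down, gripper open.
Joint ranges: [-2.73, 2.73], [-0.86, 2.22], [0.23, 2.46], [-1.11, 4.25], [0.08, 2.63], [-2.82, 2.82]. Speed limits (rad/s): [2.79, 2.79, 3.14, 3.14, 3.14, 3.14].

## Interface

Orientations are given as a rotation vector (axis times angle).
In Python, from station import get_obs, optics, arm gives the robot as it stands.
- The arm moves only by the tool drive_tool, never from a script. Its argument "commands" is a list of rows, each a list of 3 entries, a list of its own where there are three numbers: the turn, a rotation vector about the tool's x, y, z in rad, then the shift along the tool's x, y, z in mm, then the finger opening in mm, from 0 to 94. A call has exactly 10 rows; each row shifts and turns the commanded pose from where the row before left it, along the tool's axes as they then stand; what a row does not reach is not made up. A row lasts 1/8 s, in which the tool goes at most 62.5 mm and 10.7 degrees, less where a joint would pass 70% of its speed; a pose out of reach is approached as far as the arm can. A call with a gripper value outside its range is refused whole. The fingers move at their own pace and stop on an object; "newtons" is the grip in N (left out, the last holds). Time passes only in rows, so rows that do not move let the fingers close, or fill a call up. It gives the time, the measured TCP pose, the force, the opening and the grip force at its end, in the units of the state.
- get_obs(): the state, without advancing time (a new reading comes with each control period).
- optics.read_camera(name): name is "scene" or "top"; returns (picture, depth): 420x560x3 uint8, blue, green, red; 420x560 float32, m along the optical axis (not along the pixel's ray), 0 where there is no reading.
- optics.camera_model(name): a dict with "K" (3x3 intrinsics, pixels), "R" (3x3) and "t" (3): a world point X has camera coordinates R X + t. Camera axes: x right, y down, z forward; pixel columns grow to the right and rows downward; lengths in m; the calibration is good to about 2 mm. A picture is of the moment at which its call begins. camera_model takes no time and is no camera call.
- arm.job_done(): hands the job in; it is judged then, once.
The state is a dict: "t": time; "joint_positions": joint angles; "qd": joint speeds; "tau": joint torques, N m; "tool_pos": TCP position; "orientation": TCP orientation; "ft_force": force on the tool from outside, world axes, zero at the start; "ft_torque": the same for the moment, N m; "opening": opening from 0.0 (shut) to 1.0 (fully open); "gripper_force": force on a finger pad.
Only numpy, scipy, OpenCV 4.12 (cv2) and the standard library are available. Lean on these libraries where they do the work, as an engineer would, in place of code of your own. Each camera call takes 0.05 s, during which the arm holds its last target. There are 200 camera calls.

## Task

Get the pet feeder ready for filling: fit the loose dosing wheel onto the square shaft in the middle of the feeder's bowl, disc side down and fully home, and let go of it. Then heft the three closed tins on the cork mat one by one, from the robot's left to its right, lifting each straight up clear of the mat with nothing else carrying it, to feel which is the heaviest; put the two lighter ones back upright on their places. Finish while holding the heaviest tin upright, still and well clear above the feeder's middle, without letting it go; keep every tin from tipping over and leave the saucer, teaspoon, canister and trays alone.

Things in the scene. Friction and masses are not known exactly. Their poses are not given: they have to be found in the camera images.
- feeder: Fixed round white feeder: drum 190 mm diameter, 55 mm high; open bowl of 166 mm inner diameter sunk into its top, floor 30 mm above the counter. A square shaft stands in the bowl's middle. A low console (60 mm wide, 45 mm high) with a press button, not needed, sticks out 23 mm at its -x side. Origin on the shaft's axis at counter height, z up, x and y square to the shaft's flats.
- shaft_top (a point): Centre of the top of the feeder's steel shaft, 70 mm above the counter. The shaft is 16 x 16 mm, does not turn, and rises 40 mm from the bowl floor; its top 6 mm tapers to 10 x 10 mm. Axes as the feeder's.
- wheel: Loose grey plastic dosing wheel, 120 g: disc 110 mm diameter, 4 mm thick, with a square hub; four vanes 3 mm thick and 20 mm high run out on the disc from the hub's corners. Starts on its disc on the counter, hub up, at any yaw. Origin on the axis at the disc's underside, z up, x and y square to the hub's flats. Fully home its disc lies on the bowl floor, underside 30 mm above the counter.
- hub_top (a point): Centre of the top of the wheel's hub: 36 x 36 mm, top 60 mm above the disc's underside. A square bore 19 x 19 mm, sides parallel to the hub's flats, runs right through hub and disc, so the wheel fits the shaft in four ways, a quarter turn apart.
- tin_a: One of three outwardly identical closed round steel tins: 56 mm diameter (lid, the top 18 mm, 57 mm), 80 mm high. Origin at the centre of its underside, z up. Which place it stands on varies. Each weighs 150 to 450 g; one, not to be told by eye or name, weighs at least 100 g more than each of the others.
- tin_b: One of three outwardly identical closed round steel tins: 56 mm diameter (lid, the top 18 mm, 57 mm), 80 mm high. Origin at the centre of its underside, z up. Which place it stands on varies. Each weighs 150 to 450 g; one, not to be told by eye or name, weighs at least 100 g more than each of the others.
- tin_c: One of three outwardly identical closed round steel tins: 56 mm diameter (lid, the top 18 mm, 57 mm), 80 mm high. Origin at the centre of its underside, z up. Which place it stands on varies. Each weighs 150 to 450 g; one, not to be told by eye or name, weighs at least 100 g more than each of the others.
- mat: Fixed cork mat, 100 mm (x) by 300 mm (y), 4 mm thick, origin at the centre of its underside; the three tins stand on it in a row along its y axis.
- place_left (a point): Place of the left-hand tin (robot's left, towards +y): a point on the mat's top, 100 mm from its middle along its +y.
- place_middle (a point): Place of the middle tin: middle of the mat's top.
- place_right (a point): Place of the right-hand tin: a point on the mat's top, 100 mm from its middle along its -y.
- saucer: Bystander: ceramic saucer, 140 mm diameter, 18 mm high; origin under its centre.
- teaspoon: Bystander: steel teaspoon, 140 mm long, lying on the counter.
- canister: Bystander: green plastic canister, 90 mm diameter, 150 mm high; origin under its centre.
- trays: Bystander: stack of two empty aluminium trays, 110 x 146 mm, 41 mm high; origin under their centre.
There are look-alikes about, which are no part of the job. Several things look just like the feeder: the one meant starts farthest from the robot's base. Leave any red look-alike of the wheel alone.

How it is judged:
By the outcome, as a careful person would: the job done as asked, in the order asked, and still so for the second after the job is handed in, while the arm keeps its last pose, push and grip.
It also fails if it takes over 72 s, if anything falls off the work surface, if the arm or the gripper's body presses on something with over 40 N, if the wrist force passes 120 N, or if a joint passes its speed limit or range.

## Working session

There is one attempt and no reset: what is moved stays moved. The work goes in short steps, Python scripts to look and compute and a tool call to move; the robot and the scene stay as the last step left them, time stands still between calls to the robot, and variables do not carry over. Pictures are saved under pics/ and viewed, at most 10 in all, crops included, and the job is handed in when it is done.

Besides the shell and the picture viewer there is one more tool, called after "Call:" as name(argument=value, ...), one argument or row to a line, values as JSON. drive_tool: Moves the arm, as the interface text tells. Its arguments: {"type":"object","properties":{"commands":{"type":"array"},"newtons":{"type":"number"}},"required":["commands"]}

```bash
mkdir -p pics; python3 - <<'E'
from station import get_obs, optics, arm
import cv2, numpy as np
print(get_obs(), arm.tip_extent)
for n in("top","scene"):
    p,d=optics.read_camera(n); cv2.imwrite(f"pics/{n}0.png",p); np.save(f"{n}0.npy",d); np.save(f"{n}p0.npy",p)
    m=optics.camera_model(n); print(n,m)
E
```

```text
{'t': 0.0, 'joint_positions': array([-1.28651201e+00,  2.07388771e-01,  1.54289621e+00, -5.04251891e-05,
        1.39348581e+00, -1.50505810e-01]), 'qd': array([ 5.97806955e-04, -7.43227843e-04,  3.42389757e-05,  4.94300790e-04,
       -9.54900679e-04,  1.29021742e-03]), 'tau': array([ 8.44408587e-04, -3.70877481e+01, -2.81417495e+01,  6.98932190e-02,
        3.61920975e-02, -1.81335299e-04]), 'tool_pos': array([ 0.24194928, -0.52075064,  0.20053593]), 'orientation': array([-3.06552585e+00, -6.77145538e-01,  3.06250135e-04]), 'ft_force': array([-0.00735555, -0.53164553, -0.28767848]), 'ft_torque': array([-0.03350617,  0.01469849,  0.0245692 ]), 'gripper_force': 0.0, 'opening': 0.998601545153077} 0.025
top {'K': array([[464.75891046,   0.        , 273.36045092],
       [  0.        , 464.75891046, 209.57424812],
       [  0.        ,   0.        ,   1.        ]]), 'R': array([[ 0.01742509, -0.99967024,  0.01886227],
       [-0.99397604, -0.01936125, -0.10787391],
       [ 0.10820354, -0.01686894, -0.99398563]]), 't': array([-0.07118368,  0.54168135,  1.21400658])}
scene {'K': array([[393.4780626 ,   0.        , 277.10540688],
       [  0.        , 393.4780626 , 202.41156771],
       [  0.        ,   0.        ,   1.        ]]), 'R': array([[-0.29298653,  0.95611418,  0.00213787],
       [ 0.68110262,  0.21028165, -0.70134218],
       [-0.67101275, -0.20402771, -0.71282156]]), 't': array([ 0.22037148, -0.30964373,  1.62033995])}
```

View pics/top0.png

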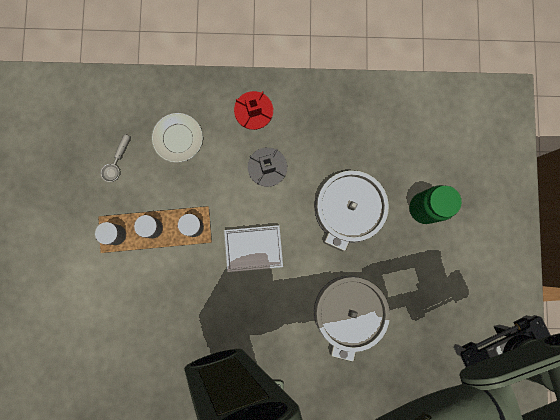

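View pics/scene0.png

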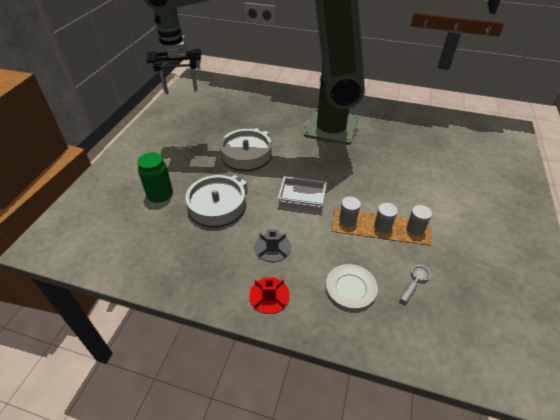

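Candidates in the top view: grey wheel (267,166) against the red look-alike (253,110). Feeders are at (352,205) and (352,313), and the first is farther from the base. I choose grey (267,166) and feeder (352,205), and check both in one crop.

```bash
cat > h.py <<'E'
import numpy as np, cv2
from station import get_obs, optics, arm
def ray(n,u,v,z):
    m=optics.camera_model(n);K,R,t=m["K"],m["R"],np.array(m["t"])
    c=-R.T@t; d=R.T@np.linalg.inv(K)@np.array([u,v,1.]); return c+d*(z-c[2])/d[2]
def proj(n,X):
    m=optics.camera_model(n); p=m["K"]@(m["R"]@np.array(X)+m["t"]); return p[:2]/p[2]
E
python3 - <<'E'
from h import *
p=np.load("topp0.npy")
a=cv2.resize(p[140:190,240:300],None,fx=6,fy=6,interpolation=cv2.INTER_CUBIC) # 360x300
b=cv2.resize(p[165:255,310:395],None,fx=5,fy=5,interpolation=cv2.INTER_CUBIC)[:, :425] #425x450
o=np.zeros((600,800,3),np.uint8); o[:300,:360]=a; o[:450,365:790]=b
c=cv2.resize(p[200:258,90:217],None,fx=2.8,fy=2.8,interpolation=cv2.INTER_CUBIC); o[310:310+c.shape[0],:c.shape[1]]=c
cv2.imwrite("pics/crop1.png",o)
E
```

```text
(no output)
```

View pics/crop1.png

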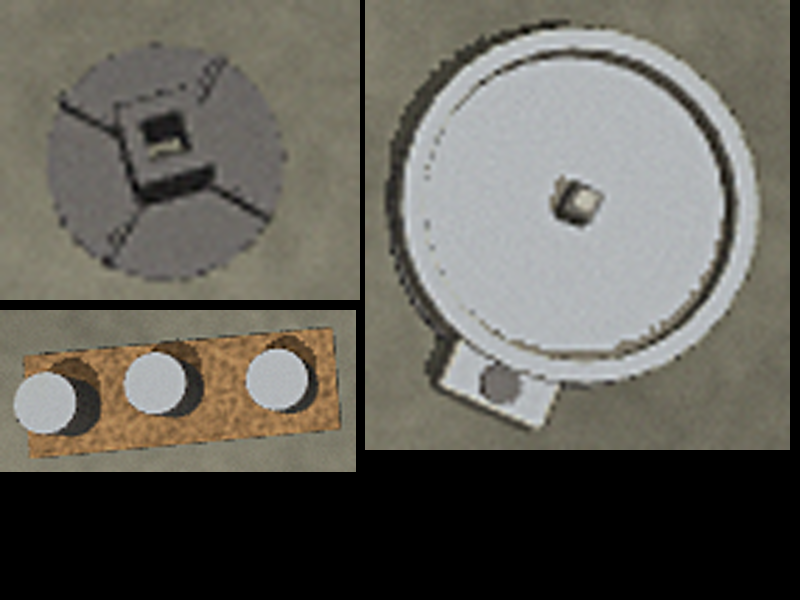

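The crop shows the grey wheel (hub top near top px 267,163) with vanes on the diagonals. The chosen feeder's shaft is near (353,205) with its console at (337,241). Three tins stand on the mat.

```bash
cat >> h.py <<'E'
def cloud(n,d):
    m=optics.camera_model(n);K,R,t=m["K"],m["R"],np.array(m["t"])
    v,u=np.mgrid[:420,:560]; P=np.stack([(u-K[0,2])/K[0,0]*d,(v-K[1,2])/K[1,1]*d,d],-1)
    return (P-t)@R
def circ(x,y):
    A=np.c_[2*x,2*y,np.ones(len(x))]; s=np.linalg.lstsq(A,x*x+y*y,rcond=None)[0]; return s[:2],np.sqrt(s[2]+s[0]**2+s[1]**2)
def sel(C,c,r,z0,z1):
    return C[(np.hypot(C[...,0]-c[0],C[...,1]-c[1])<r)&(C[...,2]>z0)&(C[...,2]<z1)]
E
python3 - <<'E'
from h import *
w0=ray("top",267,163,.06); f0=ray("top",352.5,205,.055); print("rough",w0,f0)
def rect(P):
    r=cv2.minAreaRect((P[:,:2]*1000).astype(np.float32)); return np.round(r[0],1),np.round(r[1],1),round(r[2],1)
for n in("top","scene"):
    C=cloud(n,np.load(n+"0.npy")); print(n)
    g=C[::4,::4]; print(" table z",np.median(g[np.abs(g[...,2])<.02][:,2]))
    P=sel(C,w0,.05,.045,.075); print(" hub",len(P),rect(P),P.mean(0),np.median(P[:,2]))
    D=sel(C,w0,.075,.002,.015); 
    if len(D): h=cv2.convexHull((D[:,:2]*1000).astype(np.float32))[:,0]; print(" disc",circ(h[:,0].astype(float),h[:,1].astype(float)))
    Rm=sel(C,f0,.098,.049,.062);Rm=Rm[np.hypot(*(Rm[:,:2]-f0[:2]).T)>.05]; h=cv2.convexHull((Rm[:,:2]*1000).astype(np.float32))[:,0].astype(float); print(" rim",circ(h[:,0],h[:,1]),np.median(Rm[:,2]))
    S=sel(C,f0,.025,.062,.08); print(" shaft",len(S),S.mean(0) if len(S) else 0, S[:,2].max() if len(S) else 0)
    K=sel(C,f0,.14,.035,.051);K=K[np.hypot(*(K[:,:2]-f0[:2]).T)>.1]; print(" console",len(K),rect(K),K.mean(0))
    for u,v in((106,233),(146,226),(189,225)):
        c=ray("top",u,v,.084); T=sel(C,c,.04,.075,.095); h=cv2.convexHull((T[:,:2]*1000).astype(np.float32))[:,0].astype(float); print(" tin",len(T),circ(h[:,0],h[:,1]),np.median(T[:,2]))
# console, vane directions by eye (top)
q=lambda x,y,z:ray("top",310+(x-365)/5,165+y/5,z)[:2]
e=lambda x,y,z:ray("top",240+x/6,140+y/6,z)[:2]
ang=lambda a,b:np.degrees(np.arctan2(*(b-a)[::-1]))
print("console front edge",ang(q(438,382,.045),q(545,430,.045)),"button",q(501,382,.045))
print("vanes",ang(e(268,218,.024),e(62,105,.024)),ang(e(107,262,.024),e(222,62,.024)))
print("hubtop",[np.round(e(x,y,.06)*1000,1) for x,y in((115,103),(193,87),(215,165),(138,190))], "shaft px",q(584,200,.07),q(577,203,.07))
E
```

```text
rough [ 0.66295045 -0.04172431  0.06      ] [ 0.55635505 -0.26897685  0.055     ]
top
 table z -0.0002524234978113558
 hub 159 (array([665.7, -42.1]), array([37. , 36.1]), 17.3) [ 0.6645002  -0.04207324  0.05825601] 0.058800209830723996
 disc (array([662.92152047, -41.91999571]), np.float64(72.92941254467496))
 rim (array([ 555.43419896, -269.17075535]), np.float64(94.46155821540964)) 0.05411006684377957
 shaft 36 [ 0.55557028 -0.26856198  0.06834874] 0.07244656679206572
 console 163 (array([ 456.7, -227.6]), array([60.5, 21.9]), 69.6) [ 0.45660482 -0.22640644  0.04458091]
 tin 413 (array([470.17916365, 362.53447748]), np.float64(28.43911887799951)) 0.0838865054030297
 tin 401 (array([489.92217377, 264.38332495]), np.float64(27.950234351611094)) 0.08408794278465266
 tin 396 (array([495.1948847 , 154.64097503]), np.float64(27.761608300021493)) 0.08401470264589186
scene
 table z 0.0011024959027118556
 hub 142 (array([665.5, -40.6]), array([38.3, 32.2]), 17.8) [ 0.66845701 -0.0400613   0.05759496] 0.0594232833524104
 disc (array([663.3580985 , -41.61594481]), np.float64(73.8811935718397))
 rim (array([ 556.176138  , -267.86269058]), np.float64(95.04098799568524)) 0.054834633142646305
 shaft 24 [ 0.55855727 -0.26647735  0.06806575] 0.07423943469798991
 console 63 (array([ 457.1, -224.5]), array([59.6, 21.3]), 65.0) [ 0.45960866 -0.21962517  0.04584514]
 tin 252 (array([471.13665532, 363.48167817]), np.float64(28.49672977298254)) 0.08512281421708456
 tin 246 (array([490.40042985, 266.73695283]), np.float64(28.442907722132073)) 0.08526983291254392
 tin 233 (array([496.78023469, 156.35774962]), np.float64(28.267734866593738)) 0.08516733051302573
console front edge -113.15942324190596 button [ 0.46031375 -0.23037784]
vanes 62.051061451594684 -28.39525639520765
hubtop [array([678.2, -20.7]), array([686.1, -55. ]), array([651.4, -65.2]), array([639.5, -31.6])] shaft px [ 0.55458861 -0.26953679] [ 0.5529451  -0.26588166]
```

```bash
cat >> h.py <<'E'
from scipy.spatial.transform import Rotation as Ro
def plan(x,y,z,phi):
    "mm, deg: tool-z turn, then shift (in the turned, vertical tool frame)"
    o=get_obs(); M=Ro.from_rotvec(o["orientation"]).as_matrix(); f=np.degrees(np.arctan2(M[1,0],M[0,0]))
    d=np.array([x,y,z])-o["tool_pos"]*1000; a=np.radians(phi)
    s=[d[0]*np.cos(a)+d[1]*np.sin(a), d[0]*np.sin(a)-d[1]*np.cos(a), -d[2]]
    print("t",round(o["t"],2),"phi",f.round(1),"tilt",M[:2,2].round(4),"pos",(o["tool_pos"]*1000).round(1),"F",o["ft_force"].round(2),"| turn",np.round(-np.radians((phi-f+180)%360-180),3),"shift",np.round(s,1))
E
python3 - <<'E'
from h import *
print("vane x", ray("top",267.4,166.8,.024))
q=lambda x,y:ray("top",90+(x+.5)/2.8-.5,200+(y-310+.5)/2.8-.5,.004)[:2]*1000
c=np.array([q(23,356),q(333,327),q(340,430),q(30,458)]); print("mat",c.round(1),c.mean(0))
print("canister",ray("top",441,202,.15))
plan(664.5,-42,200,17)
E
```

```text
vane x [ 0.66007847 -0.04305448  0.024     ]
mat [[518.7 413.5]
 [552.8 115.2]
 [452.8 105.2]
 [420.6 401.1]] [486.2021889  258.75058664]
canister [ 0.55636755 -0.46748775  0.15      ]
t 0.1 phi 24.9 tilt [-0.0006  0.002 ] pos [ 242.  -520.8  200.6] F [-0.78  0.46 -1.18] | turn 0.138 shift [ 544.  -334.3    0.6]
```

Call:
drive_tool(
  commands=[
    [[0,0,0.138],[0,0,0],94],
    [[0,0,0],[50,-31,0],94],
    [[0,0,0],[50,-31,0],94],
    [[0,0,0],[50,-31,0],94],
    [[0,0,0],[50,-31,0],94],
    [[0,0,0],[50,-31,0],94],
    [[0,0,0],[50,-31,0],94],
    [[0,0,0],[50,-31,0],94],
    [[0,0,0],[50,-31,0],94],
    [[0,0,0],[50,-31,0],94],
  ],
  newtons=20,
)

```text
t: 1.35
tool_pos: [0.5916, -0.1214, 0.2011]
orientation: [-3.107, -0.465, 0.001]
ft_force: [0.8, -0.3, 0.2]
opening: 1.0
gripper_force: 0.0
```

```bash
python3 -c "
from h import *
plan(664.5,-42,140,17)"
```

```text
t 1.35 phi 17.0 tilt [-0.0008  0.    ] pos [ 591.6 -121.4  201.1] F [ 0.8  -0.29  0.2 ] | turn 0.0 shift [ 92.9 -54.6  61.1]
```

Call:
drive_tool(
  commands=[
    [[0,0,0],[46,-27,20],94],
    [[0,0,0],[47,-27,20],94],
    [[0,0,0],[0,0,20],94],
    [[0,0,0],[0,0,30],94],
    [[0,0,0],[0,0,25],94],
    [[0,0,0],[0,0,20],94],
    [[0,0,0],[0,0,10],94],
    [[0,0,0],[0,0,0],60],
    [[0,0,0],[0,0,0],50],
    [[0,0,0],[0,0,0],50],
  ],
)

```text
t: 2.6
tool_pos: [0.6651, -0.0445, 0.058]
orientation: [3.106, 0.465, 0.004]
ft_force: [0.1, -0.1, 0.6]
opening: 0.72
gripper_force: 0.0
```

```bash
python3 - <<'E'
from h import *
plan(664.5,-42,56,17)
a,_=optics.read_camera("top"); b,_=optics.read_camera("scene")
u,v=map(int,proj("scene",[.6645,-.042,.05]))
o=np.hstack([cv2.resize(a[120:210,220:320],(400,360),interpolation=2),cv2.resize(b[v-45:v+45,u-50:u+50],(400,360),interpolation=2)])
cv2.imwrite("pics/g1.png",o)
E
```

```text
t 2.6 phi 17.0 tilt [ 0.0024 -0.0005] pos [665.1 -44.5  58. ] F [ 0.09 -0.07  0.62] | turn 0.0 shift [ 0.2 -2.5  2. ]
```

View pics/g1.png

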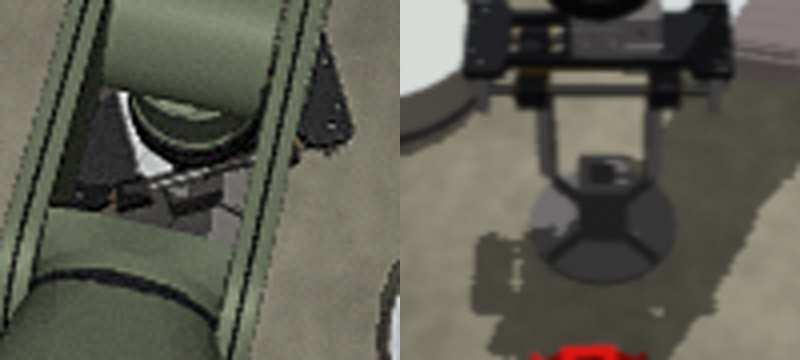

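The fingers stand on both sides of the hub, above the vanes (right half, hub around 600,180). I nudge and close.

Call:
drive_tool(
  commands=[
    [[0,0,0],[0,-2,1],50],
    [[0,0,0],[0,0,0],30],
    [[0,0,0],[0,0,0],30],
    [[0,0,0],[0,0,0],30],
    [[0,0,0],[0,0,0],30],
    [[0,0,0],[0,0,0],30],
    [[0,0,0],[0,0,-15],30],
    [[0,0,0],[0,0,-30],30],
    [[0,0,0],[0,0,-30],30],
    [[0,0,0],[0,0,0],30],
  ],
  newtons=25,
)

```text
t: 3.95
tool_pos: [0.6657, -0.0426, 0.1342]
orientation: [3.105, 0.464, 0.009]
ft_force: [0.1, -0.1, 0.2]
opening: 0.317
gripper_force: 0.0
```

```bash
python3 -c "
from h import *
plan(555.5,-269,132,-23)"
```

```text
t 3.95 phi 17.0 tilt [ 0.0063 -0.001 ] pos [665.7 -42.6 134.2] F [ 0.1  -0.15  0.24] | turn 0.698 shift [-13.  251.5   2.2]
```

```bash
python3 - <<'E'
from h import *
b,d=optics.read_camera("scene")
u,v=map(int,proj("scene",[.6645,-.042,.06]))
cv2.imwrite("pics/g2.png",cv2.resize(b[v-70:v+60,u-85:u+85],(680,520),interpolation=2))
C=cloud("scene",d); P=sel(C,[.6645,-.042],.06,.045,.075); print(len(P),P.mean(0)if len(P) else 0)
E
```

```text
153 [ 0.66818018 -0.03846787  0.05742141]
```

View pics/g2.png

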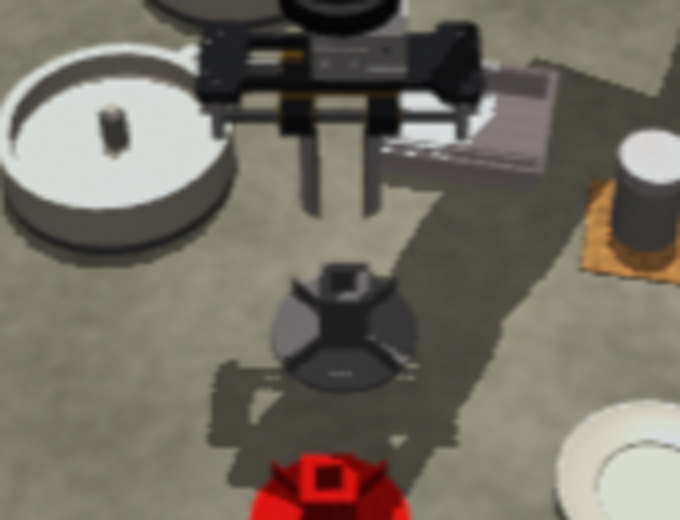

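The wheel is still on the counter: the fingers had not closed fully when I lifted. I go down again and allow more closing time.

Call:
drive_tool(
  commands=[
    [[0,0,0],[0,-1,0],70],
    [[0,0,0],[0,0,0],70],
    [[0,0,0],[0,0,0],70],
    [[0,0,0],[0,0,0],70],
    [[0,0,0],[0,0,0],70],
    [[0,0,0],[0,0,25],70],
    [[0,0,0],[0,0,30],70],
    [[0,0,0],[0,0,20],70],
    [[0,0,0],[0,0,3],20],
    [[0,0,0],[0,0,0],0],
  ],
  newtons=30,
)

```text
t: 5.25
tool_pos: [0.6638, -0.0415, 0.0532]
orientation: [3.107, 0.464, 0.002]
ft_force: [0.1, 0.3, 0.1]
opening: 0.567
gripper_force: 0.0
```

Call:
drive_tool(
  commands=[
    [[0,0,0],[0,0,0],0],
    [[0,0,0],[0,0,0],0],
    [[0,0,0],[0,0,0],0],
    [[0,0,0],[0,0,0],0],
    [[0,0,0],[0,0,0],0],
    [[0,0,0],[0,0,0],0],
    [[0,0,0],[0,0,0],0],
    [[0,0,0],[0,0,0],0],
    [[0,0,0],[0,0,0],0],
    [[0,0,0],[0,0,0],0],
  ],
)

```text
t: 6.5
tool_pos: [0.6642, -0.0416, 0.054]
orientation: [3.106, 0.464, 0.004]
ft_force: [-0.3, 0.3, 4.9]
opening: 0.373
gripper_force: 30.0
```

Call:
drive_tool(
  commands=[
    [[0,0,0],[0,0,-15],0],
    [[0,0,0],[0,0,-30],0],
    [[0,0,0],[0,0,-30],0],
    [[0,0,0],[0,0,-20],0],
    [[0,0,0.14],[0,0,0],0],
    [[0,0,0.14],[0,0,0],0],
    [[0,0,0.14],[0,0,0],0],
    [[0,0,0.14],[0,0,0],0],
    [[0,0,0.138],[0,0,0],0],
    [[0,0,0],[0,0,0],0],
  ],
)

```text
t: 7.75
tool_pos: [0.6626, -0.0413, 0.1471]
orientation: [-3.079, 0.624, 0.002]
ft_force: [0.1, 0.2, -0.6]
opening: 0.369
gripper_force: 30.0
```

```bash
python3 -c "
from h import *
plan(555.5,-268.7,150,-23)"
```

```text
t 7.75 phi -22.9 tilt [-0.0015  0.0003] pos [662.6 -41.3 147.1] F [ 0.06  0.23 -0.56] | turn 0.002 shift [ -9.7 251.2  -2.9]
```

Call:
drive_tool(
  commands=[
    [[0,0,0],[-1,20,-3],0],
    [[0,0,0],[-2,45,0],0],
    [[0,0,0],[-2,45,0],0],
    [[0,0,0],[-2,45,0],0],
    [[0,0,0],[-2,45,0],0],
    [[0,0,0],[-1,36,0],0],
    [[0,0,0],[0,15,0],0],
    [[0,0,0],[0,0,0],0],
    [[0,0,0],[0,0,0],0],
    [[0,0,0],[0,0,0],0],
  ],
)

```text
t: 9.0
tool_pos: [0.5565, -0.2672, 0.1506]
orientation: [-3.079, 0.623, 0.0]
ft_force: [-0.1, -0.6, -1.7]
opening: 0.37
gripper_force: 30.0
```

```bash
python3 - <<'E'
from h import *
plan(555.5,-268.7,150,-23)
b,d=optics.read_camera("scene")
C=cloud("scene",d); o=get_obs()["tool_pos"]
cv2.imwrite("pics/g3.png",cv2.resize(b[110:240,160:310],(690,598),interpolation=2))
D=sel(C,o,.075,.085,.105); h=cv2.convexHull((D[:,:2]*1000).astype(np.float32))[:,0].astype(float); print("disc",len(D),circ(h[:,0],h[:,1]))
E
```

```text
t 9.0 phi -22.9 tilt [0.     0.0004] pos [ 556.5 -267.2  150.6] F [-0.13 -0.55 -1.74] | turn 0.002 shift [-0.4  1.7  0.6]
disc 397 (array([ 557.36327451, -265.35051158]), np.float64(54.84256440883443))
```

View pics/g3.png

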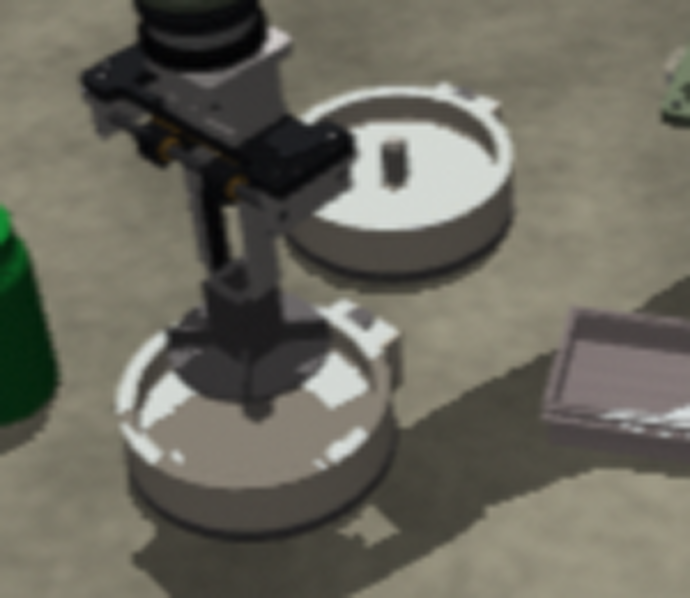

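The wheel hangs level over the bowl and the shaft is just visible under it. I shift about 3 mm along tool y and lower.

Call:
drive_tool(
  commands=[
    [[0,0,0],[0,2.8,0],0],
    [[0,0,0],[0,0,10],0],
    [[0,0,0],[0,0,10],0],
    [[0,0,0],[0,0,5],0],
    [[0,0,0],[0,0,4],0],
    [[0,0,0],[0,0,4],0],
    [[0,0,0],[0,0,4],0],
    [[0,0,0],[0,0,3],0],
    [[0,0,0],[0,0,0],0],
    [[0,0,0],[0,0,0],0],
  ],
)

```text
t: 10.3
tool_pos: [0.5549, -0.2711, 0.1107]
orientation: [-3.079, 0.626, -0.0]
ft_force: [0.4, 0.3, -1.1]
opening: 0.368
gripper_force: 30.0
```

```bash
python3 -c "
from h import *
plan(555.3,-269.7,84,-23)"
```

```text
t 10.3 phi -23.0 tilt [0.0001 0.    ] pos [ 554.9 -271.1  110.7] F [ 0.44  0.31 -1.07] | turn 0.0 shift [-0.2 -1.5 26.7]
```

Call:
drive_tool(
  commands=[
    [[0,0,0],[0,-0.5,4],0],
    [[0,0,0],[0,0,4],0],
    [[0,0,0],[0,0,4],0],
    [[0,0,0],[0,0,4],0],
    [[0,0,0],[0,0,4],0],
    [[0,0,0],[0,0,3],0],
    [[0,0,0],[0,0,2],0],
    [[0,0,0],[0,0,1],0],
    [[0,0,0],[0,0,0],0],
    [[0,0,0],[0,0,0],0],
  ],
)

```text
t: 11.55
tool_pos: [0.5552, -0.2707, 0.0848]
orientation: [3.078, -0.626, 0.0]
ft_force: [-0.7, 0.4, -1.3]
opening: 0.373
gripper_force: 30.0
```

Call:
drive_tool(
  commands=[
    [[0,0,0],[0,0,1],0],
    [[0,0,0],[0,0,0.7],0],
    [[0,0,0],[0,0,0],0],
    [[0,0,0],[0,0,0],50],
    [[0,0,0],[0,0,0],70],
    [[0,0,0],[0,0,0],70],
    [[0,0,0],[0,0,0],70],
    [[0,0,0],[0,0,0],70],
    [[0,0,0],[0,0,-10],94],
    [[0,0,0],[0,0,-20],94],
  ],
)

```text
t: 12.8
tool_pos: [0.5545, -0.2703, 0.1132]
orientation: [-3.078, 0.626, 0.003]
ft_force: [0.4, -0.1, 0.2]
opening: 0.92
gripper_force: 0.0
```

Call:
drive_tool(
  commands=[
    [[0,0,0],[0,0,-40],94],
    [[0,0,0],[0,0,-40],94],
    [[0,0,-0.17],[0,0,0],94],
    [[0,0,-0.17],[0,0,0],94],
    [[0,0,-0.17],[0,0,0],94],
    [[0,0,-0.17],[0,0,0],94],
    [[0,0,-0.17],[0,0,0],94],
    [[0,0,-0.17],[0,0,0],94],
    [[0,0,-0.17],[0,0,0],94],
    [[0,0,-0.17],[0,0,0],94],
  ],
)

```text
t: 14.05
tool_pos: [0.5556, -0.271, 0.1951]
orientation: [2.781, 1.456, 0.002]
ft_force: [-0.5, -0.9, 0.1]
opening: 1.002
gripper_force: 0.0
```

```bash
python3 - <<'E'
from h import *
b,d=optics.read_camera("scene"); C=cloud("scene",d); f=[.5562,-.2679]
H=sel(C,f,.03,.08,.1); D=sel(C,f,.055,.025,.045); print("hub",len(H),H.mean(0),np.median(H[:,2]),"disc z",np.median(D[:,2]),len(D))
R=sel(C,f,.098,.049,.062); print("rim z",np.median(R[:,2]))
plan(470.5,363,175,83.7)
E
```

```text
hub 123 [ 0.55808899 -0.26836412  0.08829848] 0.08907783016650601 disc z 0.03487176959975399 449
rim z 0.05501156130908983
t 14.1 phi 55.5 tilt [ 0.0021 -0.0014] pos [ 555.6 -271.   195. ] F [ 0.26 -0.47 -0.22] | turn -0.493 shift [ 620.8 -154.2   20. ]
```

The wheel is home: hub top at about 89 mm, disc top at about 34 mm. Next is the left tin.

Call:
drive_tool(
  commands=[
    [[0,0,-0.143],[0,0,0],94],
    [[0,0,-0.143],[0,0,0],94],
    [[0,0,-0.143],[0,0,0],94],
    [[0,0,-0.143],[0,0,0],94],
    [[0,0,-0.142],[0,0,0],94],
    [[0,0,0],[55,-1,0],94],
    [[0,0,0],[55,-1,0],94],
    [[0,0,0],[55,-1,0],94],
    [[0,0,0],[55,-1,0],94],
    [[0,0,0],[55,-1,0],94],
  ],
)

```text
t: 15.35
tool_pos: [0.5224, 0.0039, 0.1948]
orientation: [2.107, 2.327, 0.003]
ft_force: [1.2, 0.5, -0.8]
opening: 1.0
gripper_force: 0.0
```

Call:
drive_tool(
  commands=[
    [[0,0,0],[55,-1,0],94],
    [[0,0,0],[55,-1,0],94],
    [[0,0,0],[55,-1,0],94],
    [[0,0,0],[55,-1,0],94],
    [[0,0,0],[55,-1,0],94],
    [[0,0,0],[55,-1,0],94],
    [[0,0,0],[20,0,0],94],
    [[0,0,0],[0,0,0],94],
    [[0,0,0],[0,0,0],94],
    [[0,0,0],[0,0,0],94],
  ],
)

```text
t: 16.6
tool_pos: [0.481, 0.3484, 0.1931]
orientation: [2.108, 2.329, -0.0]
ft_force: [-0.4, -0.5, -0.6]
opening: 1.0
gripper_force: 0.0
```

```bash
python3 -c "
from h import *
plan(470.3,362.8,56,96.4)"
```

```text
t 16.6 phi 95.7 tilt [ 0.     -0.0004] pos [481.  348.4 193.1] F [-0.41 -0.47 -0.61] | turn -0.012 shift [ 15.5  -9.  137.1]
```

Call:
drive_tool(
  commands=[
    [[0,0,-0.012],[8,-5,20],94],
    [[0,0,0],[7.5,-4,20],94],
    [[0,0,0],[0,0,25],94],
    [[0,0,0],[0,0,30],94],
    [[0,0,0],[0,0,30],94],
    [[0,0,0],[0,0,16],94],
    [[0,0,0],[0,0,8],94],
    [[0,0,0],[0,0,0],70],
    [[0,0,0],[0,0,0],0],
    [[0,0,0],[0,0,0],0],
  ],
  newtons=25,
)

```text
t: 17.85
tool_pos: [0.4707, 0.3649, 0.0451]
orientation: [2.091, 2.344, 0.003]
ft_force: [-0.0, 0.2, -0.4]
opening: 0.717
gripper_force: 0.0
```

Call:
drive_tool(
  commands=[
    [[0,0,0],[0,0,0],0],
    [[0,0,0],[0,0,0],0],
    [[0,0,0],[0,0,0],0],
    [[0,0,0],[0,0,0],0],
    [[0,0,0],[0,0,0],0],
    [[0,0,0],[0,0,0],0],
    [[0,0,0],[0,0,0],0],
    [[0,0,0],[0,0,0],0],
    [[0,0,0],[0,0,0],0],
    [[0,0,0],[0,0,0],0],
  ],
)

```text
t: 19.1
tool_pos: [0.4702, 0.3647, 0.0445]
orientation: [2.091, 2.344, 0.001]
ft_force: [-0.4, -0.1, 4.8]
opening: 0.592
gripper_force: 25.0
```

Call:
drive_tool(
  commands=[
    [[0,0,0],[0,0,-10],0],
    [[0,0,0],[0,0,-20],0],
    [[0,0,0],[0,0,-20],0],
    [[0,0,0],[0,0,-10],0],
    [[0,0,0],[0,0,0],0],
    [[0,0,0],[0,0,0],0],
    [[0,0,0],[0,0,0],0],
    [[0,0,0],[0,0,0],0],
    [[0,0,0],[0,0,0],0],
    [[0,0,0],[0,0,0],0],
  ],
)

```text
t: 20.35
tool_pos: [0.4698, 0.3644, 0.1038]
orientation: [-2.091, -2.344, 0.0]
ft_force: [-0.2, -0.8, -1.6]
opening: 0.592
gripper_force: 25.0
```

```bash
cat >> h.py <<'E'
def heft():
    f=[];t=[]
    for i in range(8): optics.read_camera("top"); o=get_obs(); f.append(o["ft_force"][2]); t.append(o["tau"][1:3])
    print("Fz",np.mean(f).round(2),np.std(f).round(2),"tau",np.mean(t,0).round(2),"grip",o["gripper_force"],o["opening"])
E
python3 -c "
from h import *
heft();plan(475.1,358.1,44.5,96.4)"
```

```text
Fz -1.63 0.3 tau [-41.37 -26.57] grip 24.99973565340042 0.5874623590322243
t 20.75 phi 96.5 tilt [0.0001 0.0001] pos [469.9 364.4 104. ] F [ 0.58 -0.24 -1.97] | turn 0.002 shift [-6.9  4.5 59.5]
```

About 165 g, so not the heaviest. I put it back.

Call:
drive_tool(
  commands=[
    [[0,0,0],[-4,2.5,0],0],
    [[0,0,0],[-3,2,15],0],
    [[0,0,0],[0,0,18],0],
    [[0,0,0],[0,0,14],0],
    [[0,0,0],[0,0,7],0],
    [[0,0,0],[0,0,3],0],
    [[0,0,0],[0,0,2],0],
    [[0,0,0],[0,0,0],0],
    [[0,0,0],[0,0,0],0],
    [[0,0,0],[0,0,0],0],
  ],
)

```text
t: 22.0
tool_pos: [0.4754, 0.3581, 0.0453]
orientation: [2.091, 2.344, 0.001]
ft_force: [0.3, -0.5, -2.2]
opening: 0.591
gripper_force: 25.0
```

Call:
drive_tool(
  commands=[
    [[0,0,0],[0,0,1],0],
    [[0,0,0],[0,0,0],0],
    [[0,0,0],[0,0,0],94],
    [[0,0,0],[0,0,0],94],
    [[0,0,0],[0,0,0],94],
    [[0,0,0],[0,0,0],94],
    [[0,0,0],[0,0,0],94],
    [[0,0,0],[0,0,0],94],
    [[0,0,0],[0,0,-20],94],
    [[0,0,0],[0,0,-30],94],
  ],
)

```text
t: 23.25
tool_pos: [0.4746, 0.3576, 0.0946]
orientation: [-2.091, -2.344, 0.002]
ft_force: [-0.1, 0.2, -0.1]
opening: 0.998
gripper_force: 0.0
```

Call:
drive_tool(
  commands=[
    [[0,0,0],[0,0,-30],94],
    [[0,0,0],[0,0,-30],94],
    [[0,0,0],[-20,0,-10],94],
    [[0,0,0],[-40,1,0],94],
    [[0,0,0],[-32,2,0],94],
    [[0,0,0],[0,0,0],94],
    [[0,0,0],[0,0,0],94],
    [[0,0,0],[0,0,0],94],
    [[0,0,0],[0,0,0],94],
    [[0,0,0],[0,0,0],94],
  ],
)

```text
t: 24.5
tool_pos: [0.4884, 0.2674, 0.1638]
orientation: [-2.09, -2.345, 0.0]
ft_force: [0.0, 0.8, 0.6]
opening: 1.004
gripper_force: 0.0
```

```bash
python3 -c "
from h import *
heft();plan(490,265,44,96.4)
C=cloud('scene',optics.read_camera('scene')[1])
for c in ((.4755,.359),(.4904,.2667)):
    T=sel(C,c,.04,.075,.095); h=cv2.convexHull((T[:,:2]*1000).astype(np.float32))[:,0].astype(float); print(' tin',len(T),circ(h[:,0],h[:,1]),np.median(T[:,2]))
"
```

```text
Fz 0.27 0.34 tau [-35.94 -27.23] grip 0.0 0.9993028792988932
t 24.9 phi 96.5 tilt [0. 0.] pos [488.6 266.9 164. ] F [-0.23 -0.18  0.35] | turn 0.002 shift [ -2.1   1.2 120. ]
 tin 255 (array([476.32133671, 356.78720092]), np.float64(28.526255671176944)) 0.08533739735693124
 tin 246 (array([491.35353552, 266.29172517]), np.float64(28.274365204556663)) 0.08514861167594406
```

Call:
drive_tool(
  commands=[
    [[0,0,0],[-2,1.2,10],94],
    [[0,0,0],[0,0,25],94],
    [[0,0,0],[0,0,30],94],
    [[0,0,0],[0,0,30],94],
    [[0,0,0],[0,0,17],94],
    [[0,0,0],[0,0,8],94],
    [[0,0,0],[0,0,0],70],
    [[0,0,0],[0,0,0],0],
    [[0,0,0],[0,0,0],0],
    [[0,0,0],[0,0,0],0],
  ],
)

```text
t: 26.2
tool_pos: [0.4905, 0.2653, 0.0447]
orientation: [2.091, 2.344, 0.002]
ft_force: [0.6, -0.5, -0.3]
opening: 0.61
gripper_force: 0.0
```

Call:
drive_tool(
  commands=[
    [[0,0,0],[0,0,0],0],
    [[0,0,0],[0,0,0],0],
    [[0,0,0],[0,0,0],0],
    [[0,0,0],[0,0,0],0],
    [[0,0,0],[0,0,0],0],
    [[0,0,0],[0,0,0],0],
    [[0,0,0],[0,0,0],0],
    [[0,0,0],[0,0,0],0],
    [[0,0,0],[0,0,0],0],
    [[0,0,0],[0,0,0],0],
  ],
)

```text
t: 27.45
tool_pos: [0.4904, 0.2652, 0.0446]
orientation: [2.091, 2.344, 0.001]
ft_force: [-2.2, -0.7, 5.9]
opening: 0.592
gripper_force: 25.0
```

Call:
drive_tool(
  commands=[
    [[0,0,0],[0,0,-10],0],
    [[0,0,0],[0,0,-20],0],
    [[0,0,0],[0,0,-20],0],
    [[0,0,0],[0,0,-10],0],
    [[0,0,0],[0,0,0],0],
    [[0,0,0],[0,0,0],0],
    [[0,0,0],[0,0,0],0],
    [[0,0,0],[0,0,0],0],
    [[0,0,0],[0,0,0],0],
    [[0,0,0],[0,0,0],0],
  ],
)

```text
t: 28.7
tool_pos: [0.49, 0.265, 0.1039]
orientation: [-2.091, -2.344, 0.0]
ft_force: [-0.8, 0.6, -2.6]
opening: 0.593
gripper_force: 25.0
```

```bash
python3 -c "
from h import *
heft();plan(486.2,258.8,44.5,96.4)"
```

```text
Fz -2.06 0.37 tau [-38.3 -26.5] grip 24.998121857643127 0.5912123630921998
t 29.1 phi 96.5 tilt [0. 0.] pos [490.  265.1 104. ] F [ 0.02 -0.09 -1.49] | turn 0.002 shift [-5.8 -4.5 59.5]
```

About 210 g, also light. I put it back on the middle place.

Call:
drive_tool(
  commands=[
    [[0,0,0],[-3,-2.5,0],0],
    [[0,0,0],[-3,-2,15],0],
    [[0,0,0],[0,0,18],0],
    [[0,0,0],[0,0,14],0],
    [[0,0,0],[0,0,7],0],
    [[0,0,0],[0,0,3],0],
    [[0,0,0],[0,0,2],0],
    [[0,0,0],[0,0,0.7],0],
    [[0,0,0],[0,0,0],0],
    [[0,0,0],[0,0,0],0],
  ],
)

```text
t: 30.35
tool_pos: [0.4865, 0.2587, 0.0446]
orientation: [2.091, 2.344, 0.001]
ft_force: [0.2, -0.2, -1.5]
opening: 0.591
gripper_force: 25.0
```

Call:
drive_tool(
  commands=[
    [[0,0,0],[0,0,0.3],0],
    [[0,0,0],[0,0,0],0],
    [[0,0,0],[0,0,0],94],
    [[0,0,0],[0,0,0],94],
    [[0,0,0],[0,0,0],94],
    [[0,0,0],[0,0,0],94],
    [[0,0,0],[0,0,0],94],
    [[0,0,0],[0,0,0],94],
    [[0,0,0],[0,0,-20],94],
    [[0,0,0],[0,0,-30],94],
  ],
)

```text
t: 31.6
tool_pos: [0.485, 0.2581, 0.0933]
orientation: [-2.09, -2.343, 0.004]
ft_force: [0.1, 0.7, -0.9]
opening: 1.002
gripper_force: 0.0
```

Call:
drive_tool(
  commands=[
    [[0,0,0],[0,0,-30],94],
    [[0,0,0],[0,0,-30],94],
    [[0,0,0],[-20,0,-10],94],
    [[0,0,0],[-44,0,0],94],
    [[0,0,0],[-40,0,0],94],
    [[0,0,0],[0,0,0],94],
    [[0,0,0],[0,0,0],94],
    [[0,0,0],[0,0,0],94],
    [[0,0,0],[0,0,0],94],
    [[0,0,0],[0,0,0],94],
  ],
)

```text
t: 32.85
tool_pos: [0.4979, 0.1559, 0.1639]
orientation: [-2.09, -2.346, 0.0]
ft_force: [0.0, 0.6, -0.9]
opening: 1.003
gripper_force: 0.0
```

```bash
python3 -c "
from h import *
plan(495.5,155,44,96.4)
C=cloud('scene',optics.read_camera('scene')[1])
for c in ((.4755,.359),(.4872,.2607),(.4967,.1564)):
    T=sel(C,c,.04,.075,.095); h=cv2.convexHull((T[:,:2]*1000).astype(np.float32))[:,0].astype(float); print(' tin',len(T),circ(h[:,0],h[:,1]),np.median(T[:,2]))
"
```

```text
t 32.85 phi 96.6 tilt [-0.0001  0.    ] pos [497.9 155.9 163.9] F [ 0.03  0.56 -0.88] | turn 0.003 shift [ -0.6  -2.5 119.9]
 tin 255 (array([476.08503463, 357.18510178]), np.float64(28.844453236785977)) 0.08507421798337729
 tin 243 (array([486.96659954, 259.88190123]), np.float64(28.523541796354685)) 0.08504715373190784
 tin 233 (array([496.82827466, 156.47989479]), np.float64(28.49603487236855)) 0.08495266229969294
```

Call:
drive_tool(
  commands=[
    [[0,0,0],[-0.5,-2.3,10],94],
    [[0,0,0],[0,0,25],94],
    [[0,0,0],[0,0,30],94],
    [[0,0,0],[0,0,30],94],
    [[0,0,0],[0,0,17],94],
    [[0,0,0],[0,0,8],94],
    [[0,0,0],[0,0,0],70],
    [[0,0,0],[0,0,0],0],
    [[0,0,0],[0,0,0],0],
    [[0,0,0],[0,0,0],0],
  ],
  newtons=30,
)

```text
t: 34.15
tool_pos: [0.4963, 0.1546, 0.0446]
orientation: [2.091, 2.344, 0.002]
ft_force: [-0.1, 0.4, -0.8]
opening: 0.612
gripper_force: 0.0
```

Call:
drive_tool(
  commands=[
    [[0,0,0],[0,0,0],0],
    [[0,0,0],[0,0,0],0],
    [[0,0,0],[0,0,0],0],
    [[0,0,0],[0,0,0],0],
    [[0,0,0],[0,0,0],0],
    [[0,0,0],[0,0,0],0],
    [[0,0,0],[0,0,0],0],
    [[0,0,0],[0,0,0],0],
    [[0,0,0],[0,0,0],0],
    [[0,0,0],[0,0,0],0],
  ],
)

```text
t: 35.4
tool_pos: [0.4961, 0.1546, 0.0445]
orientation: [2.091, 2.344, 0.001]
ft_force: [-1.2, -0.1, 5.2]
opening: 0.591
gripper_force: 30.0
```

Call:
drive_tool(
  commands=[
    [[0,0,0],[0,0,-10],0],
    [[0,0,0],[0,0,-20],0],
    [[0,0,0],[0,0,-20],0],
    [[0,0,0],[0,0,-10],0],
    [[0,0,0],[0,0,0],0],
    [[0,0,0],[0,0,0],0],
    [[0,0,0],[0,0,0],0],
    [[0,0,0],[0,0,0],0],
    [[0,0,0],[0,0,0],0],
    [[0,0,0],[0,0,0],0],
  ],
)

```text
t: 36.65
tool_pos: [0.4958, 0.1545, 0.1039]
orientation: [-2.091, -2.344, 0.0]
ft_force: [0.4, 0.3, -3.9]
opening: 0.591
gripper_force: 30.0
```

```bash
python3 -c "
from h import *
heft();plan(555.3,-270,225,96.4)"
```

```text
Fz -3.5 0.29 tau [-35.45 -26.77] grip 29.997168481349945 0.5903372945197546
t 37.05 phi 96.5 tilt [0.0001 0.    ] pos [495.8 154.5 104. ] F [ 0.06  0.08 -3.44] | turn 0.002 shift [-428.5   11.8 -121. ]
```

The right tin is about 355 g and clearly the heaviest. I carry it over the feeder.

Call:
drive_tool(
  commands=[
    [[0,0,0],[0,0,-20],0],
    [[0,0,0],[0,0,-40],0],
    [[0,0,0],[0,0,-40],0],
    [[0,0,0],[-10,0,-20],0],
    [[0,0,0],[-25,0,0],0],
    [[0,0,0],[-35,1,0],0],
    [[0,0,0],[-40,1,0],0],
    [[0,0,0],[-40,1,0],0],
    [[0,0,0],[-40,1,0],0],
    [[0,0,0],[-40,1,0],0],
  ],
)

```text
t: 38.3
tool_pos: [0.5269, -0.0747, 0.2239]
orientation: [-2.091, -2.344, -0.0]
ft_force: [0.7, 0.3, -4.3]
opening: 0.59
gripper_force: 30.0
```

Call:
drive_tool(
  commands=[
    [[0,0,0],[-40,1,0],0],
    [[0,0,0],[-40,1,0],0],
    [[0,0,0],[-40,1,0],0],
    [[0,0,0],[-30,1,0],0],
    [[0,0,0],[-20,0,0],0],
    [[0,0,0],[-10,0,0],0],
    [[0,0,0],[-5,0,0],0],
    [[0,0,0],[0,0,0],0],
    [[0,0,0],[0,0,0],0],
    [[0,0,0],[0,0,0],0],
  ],
)

```text
t: 39.55
tool_pos: [0.552, -0.2561, 0.224]
orientation: [-2.09, -2.345, -0.0]
ft_force: [0.5, 0.7, -4.0]
opening: 0.588
gripper_force: 30.0
```

```bash
python3 -c "
from h import *
plan(555.3,-270,225,96.4)"
```

```text
t 39.55 phi 96.6 tilt [-0.      0.0002] pos [ 552.  -256.1  224. ] F [ 0.49  0.68 -4.  ] | turn 0.003 shift [-14.2   1.7  -1. ]
```

Call:
drive_tool(
  commands=[
    [[0,0,0],[-5,0.7,0],0],
    [[0,0,0],[-6,1,0],0],
    [[0,0,0],[-3,0,0],0],
    [[0,0,0],[0,0,0],0],
    [[0,0,0],[0,0,0],0],
    [[0,0,0],[0,0,0],0],
    [[0,0,0],[0,0,0],0],
    [[0,0,0],[0,0,0],0],
    [[0,0,0],[0,0,0],0],
    [[0,0,0],[0,0,0],0],
  ],
)

```text
t: 40.8
tool_pos: [0.5552, -0.2705, 0.224]
orientation: [2.091, 2.344, 0.0]
ft_force: [-0.2, 0.5, -3.2]
opening: 0.595
gripper_force: 30.0
```

```bash
python3 -c "
from h import *
plan(555.3,-270,225,96.4)
b,_=optics.read_camera('scene'); cv2.imwrite('pics/end.png',b)"
```

```text
t 40.8 phi 96.5 tilt [0. 0.] pos [ 555.2 -270.5  224. ] F [-0.17  0.48 -3.21] | turn 0.002 shift [ 0.5  0.1 -1. ]
```

View pics/end.png

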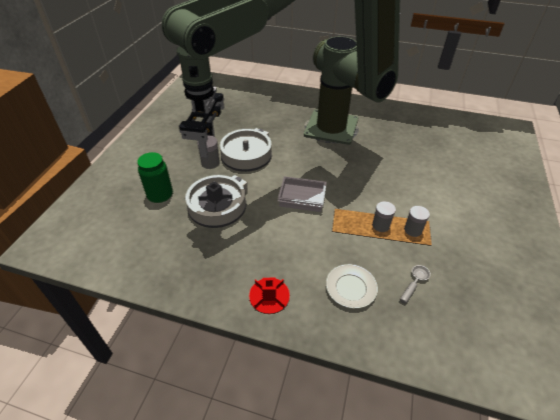

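The picture shows the wheel seated in the feeder (215,195), the heavy tin held upright above it (208,152), and two tins standing on the mat (384,217 and 417,221). Everything else is untouched.

```bash
python3 -c "
from station import arm
print(arm.job_done())"
```

```text
the job is handed in; nothing more can be done
None
```

I fitted the wheel fully home on the shaft, put the two lighter tins (left about 165 g, middle about 210 g) back upright on their places, and handed the job in at about 41 s with the heaviest (right, about 355 g) held upright and still above the feeder's middle.

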